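# Release the twist-lock keeper and take the hex key caddy off its hook

### The arm

A 6-joint arm with a two-finger parallel gripper is mounted at the origin on the work surface. World frame = base frame: x ahead of the robot, y to its left, z up, the work surface at z = 0. Lengths are in m, angles in degrees, forces in N, time in s.
With the tool pointing down it reaches from about 0.3 to 0.75 m from the base axis. Payload 8.5 kg.
Tool frame: the origin (TCP) lies on the centre line of the jaws, within the pads' length; the fingertips stand 14 mm ahead of it and the grasp point (between the pads) lies 5 mm behind it; z points along the fingers, y is the direction in which the jaws open and shut (so a half turn about z gives the same grasp; the last joint's range is limited). The gripper opens to 85 mm and grips with 20 to 120 N. Pads are 22 mm wide; open, the fingers measure 114 mm over their backs; the gripper's body (76 mm by 85 mm) begins 54 mm behind the grasp point. The pads swing forward as they close: fully open they stand 13 mm farther back than shut.
Start: joints at [-83.44, 21.807, 74.336, -0, 83.858, -12.336], TCP at [0.178, -0.52, 0.245] pointing down, gripper open.
Joint ranges: [-178.18, 178.18], [-50.72, 133.34], [12.68, 142.11], [-81.47, 261.47], [9.98, 163.14], [-165.26, 165.26]. Speed limits (degrees/s): [136.94, 136.94, 180, 180, 180, 180].

### API

Orientations are given as a 3x3 rotation matrix whose columns are the frame's x, y, z axes.
In Python, from rig import env, optics, order, finder gives the robot as it stands.
- The arm moves only by the tool play_rows, never from a script. Its argument "commands" is a list of rows, each an object of numbers: "grip": the closure, from -1 (fully open) to 1 (shut); "x", "y", "z": the shift along the tool's x, y, z in m; "rx", "ry", "rz": the turn, a rotation vector about the tool's x, y, z in rad. A call has 1 to 12 rows; each row shifts and turns the commanded pose from where the row before left it, along the tool's axes as they then stand; what a row does not reach is not made up. A row lasts 1/8 s, in which the tool goes at most 62.5 mm and 10.7 degrees, less where a joint would pass 70% of its speed; a pose out of reach is approached as far as the arm can. A call is refused whole if a number of a shift passes 0.0625 or a number of a turn 0.188, either way. A call with a gripper value outside its range is refused whole. The fingers move at their own pace and stop on an object; "squeeze" is the grip in N (left out, the last holds). Time passes only in rows, so rows that do not move let the fingers close. It gives the time, the measured TCP pose, the force and the opening at its end, in the units of the state.
- env.observe(): the state, without advancing time (a new reading comes with each control period).
- optics.get_image(name): name is "scene" or "top"; returns a dict with "color" (384x512x3 uint8, blue, green, red), "range_z" (384x512 float32, m along the optical axis (not along the pixel's ray), 0 where there is no reading), "fov_y" (degrees; the focal length in pixels is half the picture's height over the tangent of half this angle, whatever the lens; pixels are square), "cx", "cy" (the principal point, pixels), "dist_coeffs" ([k1, k2, p1, p2, k3] as OpenCV has them; the pictures are not rectified), "cam_to_world" (4x4, takes a point from camera to world coordinates). Camera axes: x right, y down, z forward; pixel columns grow to the right and rows downward; lengths in m; the calibration is good to about 2 mm. A picture is of the moment at which its call begins.
- order.close_job(): hands the job in, once; it reports no verdict.
Trained networks look in the newest picture that a camera, given by its name, has taken for a name from the list of things; names that differ only in an ending like _2 or _b are one class to them, and where a whole thing is asked for, a point or a joint stands for the part that bears it (a point fixed in the world has none). Each returns a list of dicts, best first, with "conf" (0 to 1); they miss things now and then, are a little off and sometimes report something else, mostly with a low value. They report only what shows in the picture. A call takes as long as a camera call. They do not tell look-alikes from the thing itself.
- finder.boxes_of(camera, thing): "point" ([x, y, z] in m, in world coordinates, good to about 4 mm: the middle of the surface that is visible of it).
The state is a dict: "time_s": time; "q": joint angles; "qvel": joint speeds; "joint_efforts": joint torques, N m; "position": TCP position; "tool_rot": TCP orientation; "ft_force": force on the tool from outside, world axes, zero at the start; "wrist_torque": the same for the moment, N m; "grip_width": finger opening in m.
Only numpy, scipy, OpenCV 4.12 (cv2) and the standard library are available. Lean on these libraries where they do the work, as an engineer would, in place of code of your own. Each camera call takes 0.05 s, during which the arm holds its last target.

### The job

Free the blue hex key caddy from its travel lock: pull the spring collar up, turn it counter-clockwise (seen from above) so that the red keeper arm swings away from the caddy, and let it drop fully home in its open notch, where it stays. Then lift the caddy past the upturned tip of its hook, draw it off towards the tip side, and set it down upright, never dropping or tipping it, squarely in the middle of the green pad, and let go. Leave the other things on the bench where they are.

Things in the scene. Friction and masses are not known exactly. Their poses are not given: they have to be found in the camera images.
- dock: Fixed hook station on a grey base plate 130 (x) x 260 (y) x 14 mm. Origin: underside, straight below the caddy's place on the hook. The hook opens to dock -x. A steel pillar at x=+60 mm carries a level flat arm 20 wide, 10 high, top at z=160 mm. Beside it a steel post at x=0, y=+125 bears the collar and a dark crown, 82 mm diameter, with three upright teeth, tops at z=194 mm.
- hook_tip (a point): Top centre of the hook's upturned tip, 10 (x) x 20 mm, z=197 mm: 37 mm above the arm, at dock x=-40. The caddy's cross-bar must be lifted over it, then drawn off to dock -x. Axes as the dock's.
- collar_grip (a point): Grip height on the axis of the aluminium spring collar, an upright sleeve 42 mm diameter with a 50 mm rim on top (underside of rim 20 mm, top 28 mm above this point). At rest z=224 mm; rises with the collar. Grip across any direction. The red keeper arm (18 wide, 10 high, reaching 97 mm from the axis along the point's -y) leaves the sleeve's foot; its top is 32 mm below this point, the teeth's tops 30 mm (collar down).
- collar_lift (a joint): Height of the spring collar, m: 0 = fully down in a notch, 0.025 = top stop. The spring pushes down with 6 N at 0 and 11 N at the top, plus 1.7 N weight. It must be more than 0.012 up for the arm to pass over the teeth (aim for 0.02); let go between notches it stays standing on a tooth.
- collar_turn (a joint): Turn of collar and keeper arm together, rad, counter-clockwise from above positive. 0 = locked notch: arm points to dock -y, 7 mm above the caddy's shoulder, blocking its lift. 1.30 = open notch: arm points nearly to dock +x, clear of the caddy. Stops at -0.05 and 1.36; each notch has about 0.08 rad of play. Turns lightly once lifted.
- caddy_mid (a point): Centre, half-way up, of the loose blue hex key caddy, 185 mm tall, about 0.45 kg; axes x thickness, y width, z up. Its black handle stem, 18 (x) x 26 (y) x 55 mm, has its middle 65 mm above this point; pinch it across the 26 mm (y). To unhook, lift 40 to 58 mm (beyond 60 the tray meets the hook's arm), then draw off 60 mm or more to dock -x.
- caddy: The same caddy, origin under its centre. Tray 64 (x) x 110 (y) x 45 mm with chrome keys; two uprights at y=+-44 mm; cross-bar 14 (x) x 100 (y), underside at z=115, top (the shoulders) at z=130; open window 70 high, 76 wide below the bar; handle stem z=130 to 185. It hangs with the bar across the hook's arm at dock x=0, y=0, its underside 45 mm above the bench.
- green_pad: Fixed green pad, 100 (x) x 130 (y) x 4 mm, the target; origin at the centre of its underside, z up. The caddy's width goes along the pad's long side (y), either way round.
- grey_pad: Fixed grey pad of the same size, not the target; the silicone pot stands on it. Green and grey pads may have changed places.
- pot: White and yellow silicone pot with a grey ribbed twist cap, 80 mm diameter, 92 mm tall, on the grey pad; origin under its centre. Leave alone.
- bracket: Steel angle bracket lying on one leg, 50 x 110 x 50 mm, origin under its centre. Leave alone.
- clamp: Orange plastic spring clamp lying flat, about 60 x 150 x 25 mm, origin under its middle. Leave alone.
- dowel: Wooden dowel lying along its y axis, 24 mm diameter, 200 mm long, origin under its middle. Leave alone.
- tape: Cardboard ring (empty tape core), 96 mm diameter, 40 mm tall, origin under its centre. Leave alone.
- screwdriver: Screwdriver with green handle, 190 mm, lying along its x axis. Leave alone.
- level: Aluminium spirit level, 240 mm long, standing on edge, 48 mm tall. Leave alone.
Things that resemble listed ones, but are neither listed nor needed, are in the scene too. Several things have the shape of the green_pad; the one meant has the colours described above.

How it is judged:
By the outcome, as a careful person would: the job done as asked, in the order asked, and still so for the second after the job is handed in, with the robot touching nothing.
It also fails if it takes over 54 s, if anything falls off the work surface, if the arm or the gripper's body presses on something with over 40 N, if the wrist force passes 120 N, or if a joint passes its speed limit or range.

## Working session

There is one attempt and no reset: what is moved stays moved. The work goes in short steps, Python scripts to look and compute and a tool call to move; the robot and the scene stay as the last step left them, time stands still between calls to the robot, and variables do not carry over. Pictures are saved under pics/ and viewed, and the job is handed in when it is done.

Besides the shell and the picture viewer there is one more tool, called after "Request:" by a JSON object that holds its "fn" and its "kwargs", one argument or row to a line. play_rows: Moves the arm, as the interface text tells. Its arguments: {"type":"object","properties":{"commands":{"type":"array"},"squeeze":{"type":"number"}},"required":["commands"]}

```bash
ls; mkdir -p pics
cat > h.py <<'E'
import numpy as np, cv2
from rig import env, optics, order, finder
def snap(n,f):
    im=optics.get_image(n); cv2.imwrite('pics/'+f,im['color']); np.savez('pics/'+f+'.npz',**{k:np.array(v) for k,v in im.items()}); return im
def cloud(im):
    H,W=im['range_z'].shape; f=H/2/np.tan(np.radians(im['fov_y'])/2)
    K=np.array([[f,0,im['cx']],[0,f,im['cy']],[0,0,1]],float)
    u,v=np.meshgrid(np.arange(W),np.arange(H))
    p=cv2.undistortPoints(np.stack([u,v],-1).reshape(-1,1,2).astype(np.float64),K,np.array(im['dist_coeffs'],float)).reshape(H,W,2)
    z=im['range_z']; P=np.dstack([p[...,0]*z,p[...,1]*z,z])
    T=np.array(im['cam_to_world']); Q=P@T[:3,:3].T+T[:3,3]; Q[z==0]=np.nan
    return Q
E
python3 - <<'E'
from h import *
s=env.observe(); print(s)
snap('scene','s0.png');snap('top','t0.png')
for n in ['dock','hook_tip','collar_grip','caddy_mid','caddy','green_pad','grey_pad','pot','bracket','clamp','dowel','tape','screwdriver','level']:
    for c in ['scene','top']:
        print(n,c,[(np.round(d['point'],3).tolist(),round(d['conf'],2)) for d in finder.boxes_of(c,n)][:4])
E
```

```text
pics
{'time_s': 0.0, 'q': array([-8.34402151e+01,  2.18409790e+01,  7.43854865e+01, -1.82522874e-04,
        8.38571309e+01, -1.23346298e+01]), 'qvel': array([-0.07731694,  0.05608457, -0.02385892, -0.07707058,  0.02731867,
       -0.05529752]), 'joint_efforts': array([-9.07908652e-04, -4.48461556e+01, -2.31287241e+01, -2.34106637e-04,
        4.70869476e-03,  5.02844102e-06]), 'position': array([ 0.17807936, -0.52008352,  0.24470755]), 'tool_rot': array([[ 9.46116845e-01,  3.23825394e-01, -1.69826414e-04],
       [ 3.23825292e-01, -9.46115786e-01,  1.44911959e-03],
       [ 3.08586271e-04, -1.42603054e-03, -9.99998936e-01]]), 'ft_force': array([-0.15544514,  0.14347657, -0.99440777]), 'wrist_torque': array([-0.01406789, -0.00824022,  0.01854155]), 'grip_width': 0.08555522179728303}
dock scene [([0.647, 0.19, 0.032], 0.84)]
dock top [([0.613, 0.189, 0.012], 0.75)]
hook_tip scene [([0.645, 0.187, 0.035], 0.6)]
hook_tip top [([0.615, 0.19, 0.015], 0.75)]
collar_grip scene [([0.625, 0.213, 0.221], 0.86)]
collar_grip top [([0.621, 0.212, 0.23], 0.63), ([0.62, 0.216, 0.235], 0.16)]
caddy_
[... 648 characters left out ...]
8), ([0.602, 0.09, 0.091], 0.42)]
pot top [([0.57, -0.308, 0.093], 0.6)]
bracket scene [([0.374, 0.038, 0.003], 0.7), ([0.644, 0.188, 0.032], 0.19)]
bracket top [([0.364, 0.044, 0.003], 0.74), ([0.534, -0.12, 0.004], 0.53)]
clamp scene [([0.714, -0.139, 0.021], 0.66)]
clamp top [([0.707, -0.122, 0.02], 0.72)]
dowel scene [([0.687, -0.364, 0.024], 0.56)]
dowel top [([0.683, -0.353, 0.023], 0.74), ([0.569, -0.311, 0.095], 0.64)]
tape scene [([0.389, -0.194, 0.024], 0.73), ([0.336, 0.236, 0.035], 0.7)]
tape top [([0.332, 0.244, 0.043], 0.8)]
screwdriver scene [([0.39, -0.196, 0.025], 0.57)]
screwdriver top [([0.39, -0.193, 0.024], 0.59)]
level scene [([0.464, -0.487, 0.048], 0.66)]
level top []
```

View pics/s0.png

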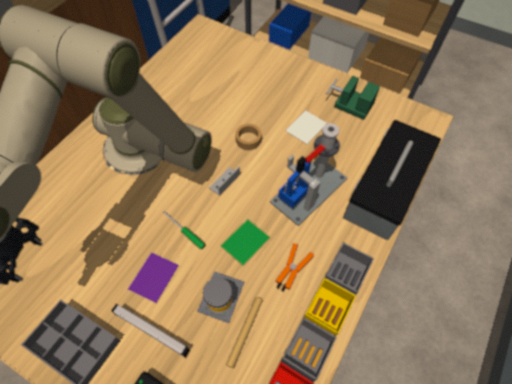

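View pics/t0.png

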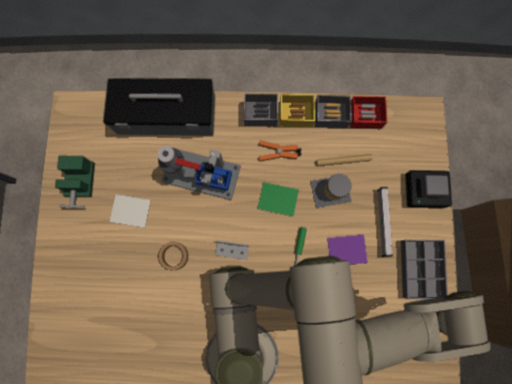

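The scene view shows the dock at (310,185) with the collar at (330,135), the red arm pointing at the blue caddy, and the green pad at (245,242). Top view shows the pad at (278,199), the collar at (168,158) and the caddy at (213,178). Next I'll measure these from the point clouds.

```bash
cat > m.py <<'E'
from h import *
for n,f in (('top','t0.png'),('scene','s0.png')):
    im=dict(np.load('pics/'+f+'.npz')); im={k:(v.item() if v.ndim==0 else v) for k,v in im.items()}
    Q=cloud(im); c=im['color'].astype(int); b,g,r=c[...,0],c[...,1],c[...,2]
    hsv=cv2.cvtColor(im['color'],cv2.COLOR_BGR2HSV)
    def rect(m,name):
        m=m&np.isfinite(Q[...,0]); P=Q[m][:,:2].astype(np.float32)
        if len(P)<5: print(n,name,len(P));return
        R=cv2.minAreaRect(P*1000); print(n,name,len(P),'rect',np.round(R[0]),np.round(R[1]),round(R[2],1),'mean',np.round(Q[m].mean(0),4))
    def near(x,y,d): return np.hypot(Q[...,0]-x,Q[...,1]-y)<d
    z=Q[...,2]
    rect((g>1.6*r)&(g>1.5*b)&near(.54,-.12,.11)&(z<.012),'green')
    S=(hsv[...,1]<90)
    rect(near(.62,.15,.18)&(z>.008)&(z<.020)&S,'base')
    rect(near(.62,.215,.045)&(z>.243)&(z<.262),'rim')
    rect((r>1.8*g)&(r>1.8*b)&near(.61,.16,.12)&(z>.15)&(z<.22),'red')
    B=(b>1.5*r)&(b>1.3*g)&near(.6,.09,.12)
    rect(B&(z>.16)&(z<.19),'shoulder')
    rect(B&(z<.11)&(z>.08),'tray')
    rect(near(.6,.09,.05)&(z>.222)&(z<.24),'stemtop')
    rect(near(.6,.09,.1)&(z>.19)&(z<.205),'z197')
E
python3 m.py
python3 - <<'E'
import cv2
t=cv2.imread('pics/t0.png');s=cv2.imread('pics/s0.png')
a=cv2.resize(t[130:220,130:270],None,fx=5,fy=5,interpolation=2);cv2.imwrite('pics/tc.png',a)
a=cv2.resize(s[110:230,250:370],None,fx=5,fy=5,interpolation=2);cv2.imwrite('pics/sc.png',a)
E
```

```text
top green 916 rect [ 542. -115.] [125.  94.] 78.9 mean [ 0.5411 -0.1152  0.0032]
top base 1206 rect [679. 147.] [259. 238.] 76.3 mean [0.6195 0.1583 0.0136]
top rim 218 rect [629. 231.] [50. 46.] 46.3 mean [0.6286 0.2301 0.2523]
top red 146 rect [616. 175.] [74. 24.] 73.5 mean [0.6153 0.1773 0.1916]
top shoulder 95 rect [596. 101.] [53. 80.] 20.4 mean [0.5944 0.0911 0.1732]
top tray 147 rect [600. 107.] [111.  65.] 79.3 mean [0.5921 0.0946 0.0895]
top stemtop 53 rect [599. 107.] [25. 18.] 78.9 mean [0.5985 0.1064 0.2287]
top z197 106 rect [590. 146.] [96. 51.] 74.7 mean [0.5993 0.1487 0.1938]
scene green 1051 rect [ 543. -117.] [127.  94.] 79.7 mean [ 0.5425 -0.1187  0.0024]
scene base 1256 rect [682. 144.] [264. 236.] 76.2 mean [0.6492 0.1488 0.0126]
scene rim 198 rect [631. 229.] [50. 50.] 63.2 mean [0.6312 0.2283 0.2514]
scene red 153 rect [614. 174.] [82. 24.] 76.8 mean [0.6173 0.1749 0.1897]
scene shoulder 113 rect [601.  99.] [94. 16.] 77.8 mean [0.6021 0.0901 0.1725]
scene tray 127 rect [600.  86.] [78. 64.] 79.0 mean [0.6045 0.0654 0.0881]
scene stemtop 54 rect [602. 102.] [28. 18.] 80.9 mean [0.6019 0.1016 0.227 ]
scene z197 93 rect [591. 142.] [100.  55.] 78.8 mean [0.6018 0.1362 0.1939]
```

View pics/tc.png

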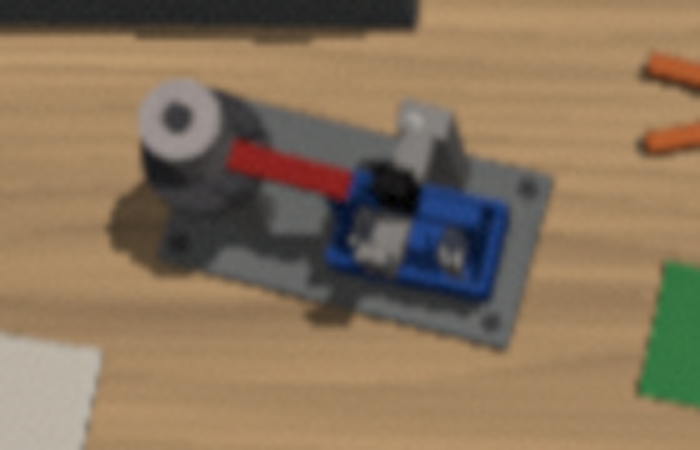

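View pics/sc.png

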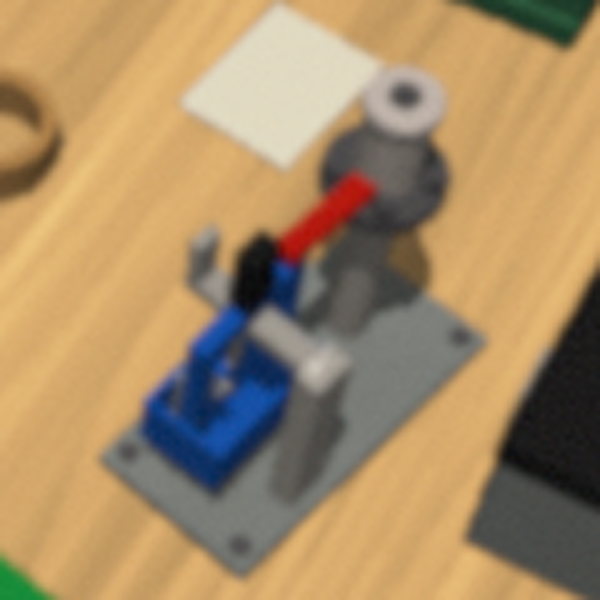

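Request:
{"fn": "play_rows", "kwargs": {
  "commands": [
    {"grip": -1, "x": 0.045, "y": -0.0375, "z": -0.01},
    {"x": 0.045, "y": -0.0375, "z": -0.01},
    {"x": 0.045, "y": -0.0375, "z": -0.01},
    {"x": 0.045, "y": -0.0375, "z": -0.01},
    {"x": 0.045, "y": -0.0375, "z": -0.01},
    {"x": 0.045, "y": -0.0375, "z": -0.01},
    {"x": 0.045, "y": -0.0375, "z": -0.01},
    {"x": 0.045, "y": -0.0375, "z": -0.01},
    {"x": 0.045, "y": -0.0375, "z": -0.01},
    {"x": 0.045, "y": -0.0375, "z": -0.01},
    {"x": 0.045, "y": -0.0375},
    {"x": 0.045, "y": -0.0375}
  ]
}}

```text
invalid input at $.commands[0]: expected keys grip, x, y, z, rx, ry, rz
```

```bash
cat >> h.py <<'E'
def plan(x,y,z,yaw=None):
    "tool-axes shift to world target; turn rz (rad) to get tool x to yaw deg"
    s=env.observe(); R=s['tool_rot']; d=R.T@(np.array([x,y,z])-s['position'])
    a=np.degrees(np.arctan2(R[1,0],R[0,0]))
    print('t',round(s['time_s'],2),'pos',np.round(s['position'],4),'yaw',round(a,2),'tilt',np.round(R[:2,2],4),'q6',round(s['q'][5],1),'F',np.round(s['ft_force'],1),'w',round(s['grip_width'],4))
    print('shift tool',np.round(d,4),'norm',round(np.linalg.norm(d),4))
    if yaw is not None:
        t=-np.radians((yaw-a+180)%360-180); print('rz total',round(t,4))
E
python3 - <<'E'
from h import *
plan(.63,.2295,.34,93)
im=dict(np.load('pics/t0.png.npz')); 
for f in ('t0.png','s0.png'):
    im={k:(v.item() if v.ndim==0 else v) for k,v in np.load('pics/'+f+'.npz').items()}
    Q=cloud(im)
    u=np.array([.976,-.216]);
    d=Q[...,:2]-np.array([.6,.104]); a=d@u; bb=d@np.array([.216,.976])
    m=(np.abs(a)<.09)&(bb>-.1)&(bb<.22)&(Q[...,2]>.009)&(Q[...,2]<.019)
    hs=cv2.cvtColor(im['color'],cv2.COLOR_BGR2HSV); m&=hs[...,1]<80
    R=cv2.minAreaRect(Q[m][:,:2].astype(np.float32)*1000); print(f,m.sum(),R)
E
```

```text
t 1.5 pos [ 0.1781 -0.5203  0.2453] yaw 18.9 tilt [ 0. -0.] q6 -12.3 F [-0.4 -0.8  0.7] w 0.0855
shift tool [ 0.6704 -0.5631 -0.0947] norm 0.8806
rz total -1.2933
t0.png 1089 ((626.6014404296875, 159.9226837158203), (258.7686462402344, 130.568603515625), 76.13544464111328)
s0.png 1160 ((629.7015380859375, 156.0690460205078), (262.0326232910156, 128.771484375), 76.50371551513672)
```

Request:
{"fn": "play_rows", "kwargs": {
  "commands": [
    {"grip": -1, "x": 0.045, "y": -0.0375, "z": -0.01, "rx": 0, "ry": 0, "rz": 0},
    {"grip": -1, "x": 0.045, "y": -0.0375, "z": -0.01, "rx": 0, "ry": 0, "rz": 0},
    {"grip": -1, "x": 0.045, "y": -0.0375, "z": -0.01, "rx": 0, "ry": 0, "rz": 0},
    {"grip": -1, "x": 0.045, "y": -0.0375, "z": -0.01, "rx": 0, "ry": 0, "rz": 0},
    {"grip": -1, "x": 0.045, "y": -0.0375, "z": -0.01, "rx": 0, "ry": 0, "rz": 0},
    {"grip": -1, "x": 0.045, "y": -0.0375, "z": -0.01, "rx": 0, "ry": 0, "rz": 0},
    {"grip": -1, "x": 0.045, "y": -0.0375, "z": -0.01, "rx": 0, "ry": 0, "rz": 0},
    {"grip": -1, "x": 0.045, "y": -0.0375, "z": -0.01, "rx": 0, "ry": 0, "rz": 0},
    {"grip": -1, "x": 0.045, "y": -0.0375, "z": -0.01, "rx": 0, "ry": 0, "rz": 0},
    {"grip": -1, "x": 0.045, "y": -0.0375, "z": 0, "rx": 0, "ry": 0, "rz": 0},
    {"grip": -1, "x": 0.045, "y": -0.0375, "z": 0, "rx": 0, "ry": 0, "rz": 0},
    {"grip": -1, "x": 0.045, "y": -0.0375, "z": 0, "rx": 0, "ry": 0, "rz": 0}
  ]
}}

```text
time_s: 3.0
position: [0.544, 0.0822, 0.3355]
tool_rot: [[0.946, 0.324, 0.0], [0.324, -0.946, -0.0], [0.0, 0.0, -1.0]]
ft_force: [0.6, 0.0, 1.1]
grip_width: 0.0852
```

Run:
```python
from h import *
plan(.63,.2295,.33,92)
```

```text
t 3.0 pos [0.544  0.0822 0.3355] yaw 18.91 tilt [ 0.0005 -0.0002] q6 67.4 F [0.6 0.  1.1] w 0.0852
shift tool [ 0.1291 -0.1115  0.0055] norm 0.1706
rz total -1.2757
```

Request:
{"fn": "play_rows", "kwargs": {
  "commands": [
    {"grip": -1, "x": 0.043, "y": -0.0372, "z": 0.0, "rx": 0, "ry": 0, "rz": 0},
    {"grip": -1, "x": 0.043, "y": -0.0372, "z": 0.0, "rx": 0, "ry": 0, "rz": 0},
    {"grip": -1, "x": 0.043, "y": -0.0372, "z": 0.0, "rx": 0, "ry": 0, "rz": 0},
    {"grip": -1, "x": 0, "y": 0, "z": 0, "rx": 0, "ry": 0, "rz": -0.1825},
    {"grip": -1, "x": 0, "y": 0, "z": 0, "rx": 0, "ry": 0, "rz": -0.1825},
    {"grip": -1, "x": 0, "y": 0, "z": 0, "rx": 0, "ry": 0, "rz": -0.1825},
    {"grip": -1, "x": 0, "y": 0, "z": 0, "rx": 0, "ry": 0, "rz": -0.1825},
    {"grip": -1, "x": 0, "y": 0, "z": 0, "rx": 0, "ry": 0, "rz": -0.1825},
    {"grip": -1, "x": 0, "y": 0, "z": 0, "rx": 0, "ry": 0, "rz": -0.1825},
    {"grip": -1, "x": 0, "y": 0, "z": 0, "rx": 0, "ry": 0, "rz": -0.1825},
    {"grip": -1, "x": 0, "y": 0, "z": 0, "rx": 0, "ry": 0, "rz": 0}
  ]
}}

```text
time_s: 4.38
position: [0.6292, 0.2277, 0.3352]
tool_rot: [[-0.035, 0.999, -0.0], [0.999, 0.035, -0.0], [-0.0, -0.0, -1.0]]
ft_force: [0.4, -0.5, -0.3]
grip_width: 0.0855
```

Run:
```python
from h import *
plan(.63,.2295,.219,92)
```

```text
t 4.38 pos [0.6292 0.2277 0.3352] yaw 92.0 tilt [-0.0002 -0.    ] q6 7.8 F [ 0.4 -0.5 -0.3] w 0.0855
shift tool [0.0018 0.0009 0.1162] norm 0.1162
rz total -0.0001
```

Request:
{"fn": "play_rows", "kwargs": {
  "commands": [
    {"grip": -1, "x": 0.0018, "y": 0.001, "z": 0.04, "rx": 0, "ry": 0, "rz": 0},
    {"grip": -1, "x": 0, "y": 0, "z": 0.04, "rx": 0, "ry": 0, "rz": 0},
    {"grip": -1, "x": 0, "y": 0, "z": 0.025, "rx": 0, "ry": 0, "rz": 0},
    {"grip": -1, "x": 0, "y": 0, "z": 0.011, "rx": 0, "ry": 0, "rz": 0},
    {"grip": -1, "x": 0, "y": 0, "z": 0, "rx": 0, "ry": 0, "rz": 0},
    {"grip": -1, "x": 0, "y": 0, "z": 0, "rx": 0, "ry": 0, "rz": 0}
  ]
}}

```text
time_s: 5.12
position: [0.6306, 0.2296, 0.2207]
tool_rot: [[-0.036, 0.999, 0.002], [0.999, 0.036, 0.0], [0.0, 0.002, -1.0]]
ft_force: [-0.1, 0.1, -0.3]
grip_width: 0.0853
```

Request:
{"fn": "play_rows", "kwargs": {
  "commands": [
    {"grip": 1, "x": 0, "y": 0, "z": 0, "rx": 0, "ry": 0, "rz": 0},
    {"grip": 1, "x": 0, "y": 0, "z": 0, "rx": 0, "ry": 0, "rz": 0},
    {"grip": 1, "x": 0, "y": 0, "z": 0, "rx": 0, "ry": 0, "rz": 0},
    {"grip": 1, "x": 0, "y": 0, "z": 0, "rx": 0, "ry": 0, "rz": 0},
    {"grip": 1, "x": 0, "y": 0, "z": 0, "rx": 0, "ry": 0, "rz": 0},
    {"grip": 1, "x": 0, "y": 0, "z": 0, "rx": 0, "ry": 0, "rz": 0}
  ],
  "squeeze": 60
}}

```text
time_s: 5.88
position: [0.63, 0.2296, 0.2203]
tool_rot: [[-0.037, 0.999, 0.001], [0.999, 0.037, 0.0], [0.0, 0.001, -1.0]]
ft_force: [-3.0, 0.3, 5.5]
grip_width: 0.0462
```

Run:
```python
from h import *
plan(.63,.2295,.219,92)
```

```text
t 5.88 pos [0.63   0.2296 0.2203] yaw 92.09 tilt [0.001  0.0002] q6 7.8 F [-3.   0.3  5.5] w 0.0462
shift tool [-0.0001 -0.      0.0013] norm 0.0013
rz total 0.0016
```

Request:
{"fn": "play_rows", "kwargs": {
  "commands": [
    {"grip": 1, "x": 0, "y": 0, "z": 0, "rx": 0, "ry": 0, "rz": 0},
    {"grip": 1, "x": 0, "y": 0, "z": 0, "rx": 0, "ry": 0, "rz": 0},
    {"grip": 1, "x": 0, "y": 0, "z": 0, "rx": 0, "ry": 0, "rz": 0}
  ]
}}

```text
time_s: 6.25
position: [0.63, 0.2295, 0.2203]
tool_rot: [[-0.036, 0.999, 0.001], [0.999, 0.036, 0.0], [0.0, 0.001, -1.0]]
ft_force: [-2.7, 0.3, 6.5]
grip_width: 0.0461
```

Run:
```python
from h import *
snap('scene','s1.png');plan(.63,.2295,.219,92)
s=cv2.imread('pics/s1.png')
a=cv2.resize(s[70:230,230:390],None,fx=3.7,fy=3.7,interpolation=2);cv2.imwrite('pics/sc1.png',a)
```

```text
t 6.3 pos [0.63   0.2296 0.2203] yaw 92.09 tilt [0.0009 0.0002] q6 7.8 F [-3.  -0.4  4.6] w 0.0465
shift tool [-0.0001 -0.      0.0013] norm 0.0013
rz total 0.0016
```

View pics/sc1.png

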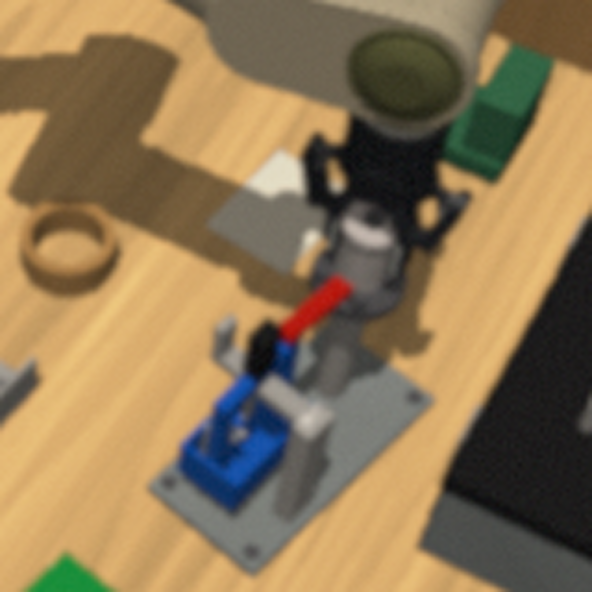

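Request:
{"fn": "play_rows", "kwargs": {
  "commands": [
    {"grip": 1, "x": 0, "y": 0, "z": -0.006, "rx": 0, "ry": 0, "rz": 0},
    {"grip": 1, "x": 0, "y": 0, "z": -0.006, "rx": 0, "ry": 0, "rz": 0},
    {"grip": 1, "x": 0, "y": 0, "z": -0.006, "rx": 0, "ry": 0, "rz": 0},
    {"grip": 1, "x": 0, "y": 0, "z": -0.003, "rx": 0, "ry": 0, "rz": 0},
    {"grip": 1, "x": 0, "y": 0, "z": 0, "rx": 0, "ry": 0, "rz": 0}
  ]
}}

```text
time_s: 6.92
position: [0.6298, 0.2295, 0.24]
tool_rot: [[-0.037, 0.999, -0.001], [0.999, 0.037, -0.0], [-0.0, -0.001, -1.0]]
ft_force: [-1.1, -0.1, -11.6]
grip_width: 0.0463
```

Run:
```python
from h import *
snap('scene','s2.png');plan(.63,.2295,.219,92)
s=cv2.imread('pics/s2.png')
a=cv2.resize(s[70:230,230:390],None,fx=3.7,fy=3.7,interpolation=2);cv2.imwrite('pics/sc2.png',a)
for f in ('s1.png','s2.png'):
    im={k:(v.item() if v.ndim==0 else v) for k,v in np.load('pics/'+f+'.npz').items()}
    Q=cloud(im);c=im['color'].astype(int); b,g,r=c[...,0],c[...,1],c[...,2]
    m=(r>1.8*g)&(r>1.8*b)&(np.hypot(Q[...,0]-.61,Q[...,1]-.16)<.12)&(Q[...,2]>.15)
    print(f,m.sum(),np.median(Q[m],0))
```

```text
t 6.97 pos [0.6299 0.2295 0.2399] yaw 92.09 tilt [-0.0012 -0.0002] q6 7.8 F [ -2.3   0.1 -11.2] w 0.0463
shift tool [0.     0.0002 0.0209] norm 0.0209
rz total 0.0016
s1.png 157 [0.61690126 0.17515201 0.19031762]
s2.png 158 [0.61688845 0.17712367 0.20971193]
```

View pics/sc2.png

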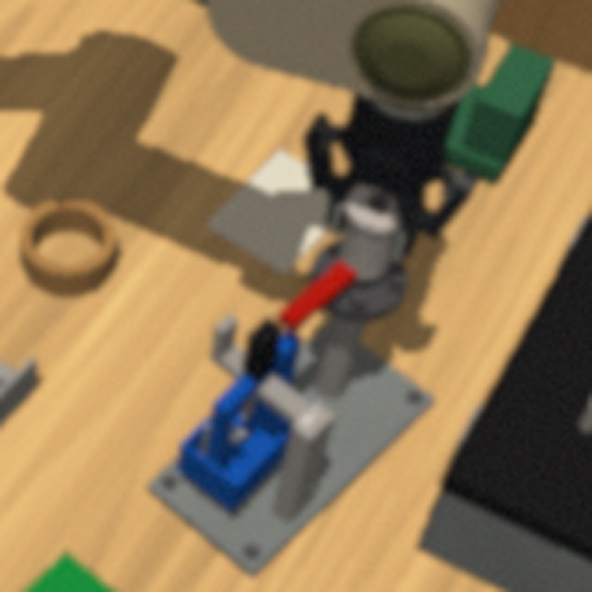

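Request:
{"fn": "play_rows", "kwargs": {
  "commands": [
    {"grip": 1, "x": 0, "y": 0, "z": 0, "rx": 0, "ry": 0, "rz": -0.13},
    {"grip": 1, "x": 0, "y": 0, "z": 0, "rx": 0, "ry": 0, "rz": -0.13},
    {"grip": 1, "x": 0, "y": 0, "z": 0, "rx": 0, "ry": 0, "rz": -0.13},
    {"grip": 1, "x": 0, "y": 0, "z": 0, "rx": 0, "ry": 0, "rz": -0.13},
    {"grip": 1, "x": 0, "y": 0, "z": 0, "rx": 0, "ry": 0, "rz": -0.13},
    {"grip": 1, "x": 0, "y": 0, "z": 0, "rx": 0, "ry": 0, "rz": -0.13},
    {"grip": 1, "x": 0, "y": 0, "z": 0, "rx": 0, "ry": 0, "rz": -0.13},
    {"grip": 1, "x": 0, "y": 0, "z": 0, "rx": 0, "ry": 0, "rz": -0.13},
    {"grip": 1, "x": 0, "y": 0, "z": 0, "rx": 0, "ry": 0, "rz": -0.13},
    {"grip": 1, "x": 0, "y": 0, "z": 0, "rx": 0, "ry": 0, "rz": -0.13},
    {"grip": 1, "x": 0, "y": 0, "z": 0, "rx": 0, "ry": 0, "rz": 0}
  ]
}}

```text
time_s: 8.35
position: [0.6309, 0.2306, 0.2403]
tool_rot: [[-0.973, 0.23, 0.003], [0.23, 0.973, 0.003], [-0.002, 0.003, -1.0]]
ft_force: [5.9, 6.1, -11.5]
grip_width: 0.0467
```

```bash
cat >> h.py <<'E'
def red(f):
    im={k:(v.item() if v.ndim==0 else v) for k,v in np.load('pics/'+f+'.npz').items()}
    Q=cloud(im);c=im['color'].astype(int); b,g,r=c[...,0],c[...,1],c[...,2]
    m=(r>1.8*g)&(r>1.8*b)&(np.hypot(Q[...,0]-.63,Q[...,1]-.23)<.14)&(Q[...,2]>.15)
    if m.sum()<5: print(f,'no red');return
    R=cv2.minAreaRect(Q[m][:,:2].astype(np.float32)*1000)
    vx,vy,_,_=cv2.fitLine(Q[m][:,:2].astype(np.float32),cv2.DIST_L2,0,.01,.01).ravel()
    p=np.median(Q[m],0); print(f,m.sum(),'med',p.round(4),'line deg',np.degrees(np.arctan2(vy,vx)).round(1),'from axis deg',np.degrees(np.arctan2(p[1]-.2295,p[0]-.63)).round(1))
E
python3 - <<'E'
from h import *
snap('scene','s3.png');snap('top','t3.png');plan(.63,.2295,.219,166.5);
print(env.observe()['wrist_torque'])
for f in('s1.png','s2.png','s3.png','t3.png'):red(f)
s=cv2.imread('pics/s3.png')
a=cv2.resize(s[70:230,230:390],None,fx=3.7,fy=3.7,interpolation=2);cv2.imwrite('pics/sc3.png',a)
E
```

```text
t 8.45 pos [0.6309 0.2306 0.2403] yaw 166.63 tilt [0.0027 0.0026] q6 -66.7 F [  5.9   6.2 -11.1] w 0.0462
shift tool [ 0.0007 -0.0014  0.0213] norm 0.0213
rz total 0.0023
[ 1.06350208 -0.78322078  0.01076601]
s1.png 157 med [0.6169 0.1752 0.1903] line deg 78.5 from axis deg -103.6
s2.png 158 med [0.6169 0.1771 0.2097] line deg 76.2 from axis deg -104.1
s3.png 169 med [0.678  0.2027 0.2104] line deg -31.5 from axis deg -29.2
t3.png 110 med [0.6899 0.196  0.2113] line deg -8.2 from axis deg -29.2
```

View pics/sc3.png

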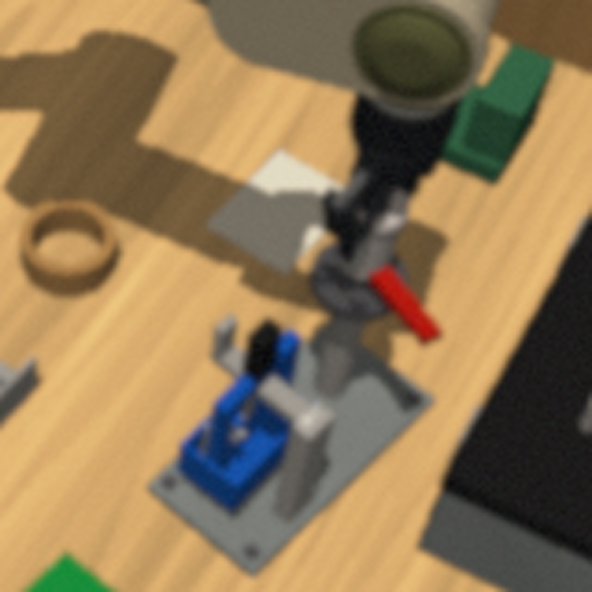

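Request:
{"fn": "play_rows", "kwargs": {
  "commands": [
    {"grip": 1, "x": 0, "y": 0, "z": 0.006, "rx": 0, "ry": 0, "rz": 0},
    {"grip": 1, "x": 0, "y": 0, "z": 0.006, "rx": 0, "ry": 0, "rz": 0},
    {"grip": 1, "x": 0, "y": 0, "z": 0.006, "rx": 0, "ry": 0, "rz": 0},
    {"grip": 1, "x": 0, "y": 0, "z": 0.002, "rx": 0, "ry": 0, "rz": 0},
    {"grip": 1, "x": 0, "y": 0, "z": 0, "rx": 0, "ry": 0, "rz": 0}
  ]
}}

```text
time_s: 9.07
position: [0.6311, 0.2306, 0.2211]
tool_rot: [[-0.973, 0.231, 0.004], [0.231, 0.973, 0.003], [-0.003, 0.004, -1.0]]
ft_force: [4.0, 6.1, -7.6]
grip_width: 0.0465
```

Run:
```python
from h import *
snap('scene','s4.png');plan(.63,.2295,.219,166.5);
red('s4.png')
```

```text
t 9.12 pos [0.6311 0.2306 0.2211] yaw 166.62 tilt [0.0039 0.0027] q6 -66.7 F [ 4.1  5.8 -7.8] w 0.0465
shift tool [ 0.0008 -0.0013  0.0021] norm 0.0026
rz total 0.002
s4.png 162 med [0.6785 0.2013 0.1909] line deg -31.5 from axis deg -30.2
```

Height is down by 19.5 mm. Release and let the spring seat it, then raise.

Request:
{"fn": "play_rows", "kwargs": {
  "commands": [
    {"grip": -1, "x": 0, "y": 0, "z": 0, "rx": 0, "ry": 0, "rz": 0},
    {"grip": -1, "x": 0, "y": 0, "z": 0, "rx": 0, "ry": 0, "rz": 0},
    {"grip": -1, "x": 0, "y": 0, "z": 0, "rx": 0, "ry": 0, "rz": 0},
    {"grip": -1, "x": 0, "y": 0, "z": 0, "rx": 0, "ry": 0, "rz": 0},
    {"grip": -1, "x": 0, "y": 0, "z": 0, "rx": 0, "ry": 0, "rz": 0},
    {"grip": -1, "x": 0, "y": 0, "z": 0, "rx": 0, "ry": 0, "rz": 0}
  ]
}}

```text
time_s: 9.88
position: [0.6301, 0.2294, 0.2203]
tool_rot: [[-0.973, 0.232, -0.0], [0.232, 0.973, -0.0], [0.0, -0.0, -1.0]]
ft_force: [-0.4, 0.4, -0.5]
grip_width: 0.0854
```

Run:
```python
from h import *
plan(.63,.2295,.3,166.5);
```

```text
t 9.88 pos [0.6301 0.2294 0.2203] yaw 166.57 tilt [-0. -0.] q6 -66.7 F [-0.4  0.4 -0.5] w 0.0854
shift tool [ 0.0001  0.     -0.0797] norm 0.0797
rz total 0.0013
```

Request:
{"fn": "play_rows", "kwargs": {
  "commands": [
    {"grip": -1, "x": 0, "y": 0, "z": -0.04, "rx": 0, "ry": 0, "rz": 0},
    {"grip": -1, "x": 0, "y": 0, "z": -0.05, "rx": 0, "ry": 0, "rz": 0},
    {"grip": -1, "x": 0, "y": 0, "z": 0, "rx": 0, "ry": 0, "rz": 0}
  ]
}}

```text
time_s: 10.25
position: [0.6309, 0.2297, 0.3149]
tool_rot: [[-0.973, 0.232, 0.009], [0.232, 0.973, 0.001], [-0.008, 0.003, -1.0]]
ft_force: [-0.9, -0.3, -0.3]
grip_width: 0.0853
```

Run:
```python
from h import *
snap('scene','s5.png');snap('top','t5.png');plan(.6007,.106,.3,166.5);
red('s5.png');red('t5.png')
for f in ('t5.png','s5.png'):
    im={k:(v.item() if v.ndim==0 else v) for k,v in np.load('pics/'+f+'.npz').items()}
    Q=cloud(im); z=Q[...,2]; 
    m=(np.hypot(Q[...,0]-.6,Q[...,1]-.105)<.03)&(z>.22)&(z<.24)
    if m.sum()>5: print(f,m.sum(),cv2.minAreaRect(Q[m][:,:2].astype(np.float32)*1000))
    m=(np.hypot(Q[...,0]-.63,Q[...,1]-.23)<.035)&(z>.244)&(z<.26)
    if m.sum()>5: print('rim',m.sum(),Q[m].mean(0))
s=cv2.imread('pics/s5.png')
a=cv2.resize(s[70:230,230:390],None,fx=3.7,fy=3.7,interpolation=2);cv2.imwrite('pics/sc5.png',a)
```

```text
t 10.35 pos [0.63   0.2295 0.31  ] yaw 166.58 tilt [-0.0001 -0.    ] q6 -66.7 F [ 0.3 -0.7 -0.5] w 0.0858
shift tool [-1.000e-04 -1.269e-01  1.000e-02] norm 0.1273
rz total 0.0014
s5.png 160 med [0.6787 0.2012 0.1912] line deg -30.8 from axis deg -30.1
t5.png 61 med [0.6978 0.1879 0.1921] line deg 25.7 from axis deg -31.6
t5.png 56 ((598.9525146484375, 106.43659973144531), (25.691078186035156, 17.83403205871582), 80.4978256225586)
rim 12 [0.62754481 0.20898637 0.25175102]
s5.png 54 ((601.79248046875, 102.9493408203125), (28.226938247680664, 17.592267990112305), 81.92100524902344)
rim 191 [0.63231741 0.22781694 0.25142302]
```

View pics/sc5.png

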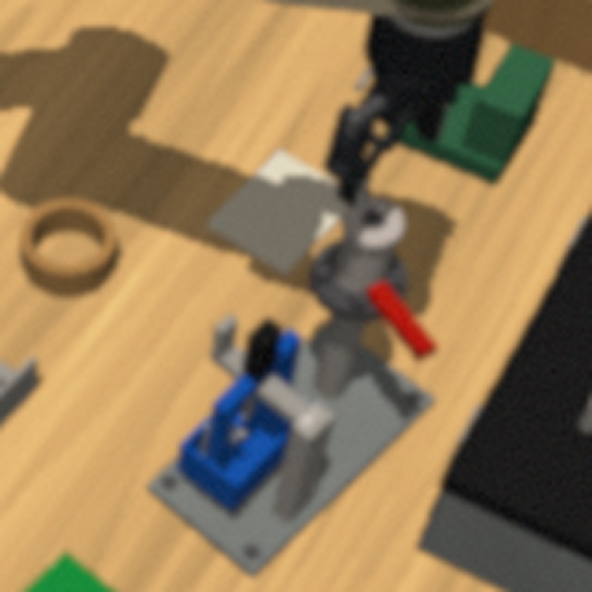

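Request:
{"fn": "play_rows", "kwargs": {
  "commands": [
    {"grip": -1, "x": 0, "y": -0.043, "z": 0, "rx": 0, "ry": 0, "rz": 0},
    {"grip": -1, "x": 0, "y": -0.043, "z": 0, "rx": 0, "ry": 0, "rz": 0},
    {"grip": -1, "x": 0, "y": -0.0425, "z": 0, "rx": 0, "ry": 0, "rz": 0},
    {"grip": -1, "x": 0, "y": 0, "z": 0, "rx": 0, "ry": 0, "rz": 0},
    {"grip": -1, "x": 0, "y": 0, "z": 0.045, "rx": 0, "ry": 0, "rz": 0},
    {"grip": -1, "x": 0, "y": 0, "z": 0.035, "rx": 0, "ry": 0, "rz": 0},
    {"grip": -1, "x": 0, "y": 0, "z": 0.02, "rx": 0, "ry": 0, "rz": 0},
    {"grip": -1, "x": 0, "y": 0, "z": 0.0115, "rx": 0, "ry": 0, "rz": 0},
    {"grip": -1, "x": 0, "y": 0, "z": 0, "rx": 0, "ry": 0, "rz": 0},
    {"grip": -1, "x": 0, "y": 0, "z": 0, "rx": 0, "ry": 0, "rz": 0}
  ]
}}

```text
time_s: 11.6
position: [0.6006, 0.1047, 0.1996]
tool_rot: [[-0.973, 0.232, 0.001], [0.232, 0.973, 0.0], [-0.001, 0.0, -1.0]]
ft_force: [-0.3, 0.3, 0.6]
grip_width: 0.0852
```

Run:
```python
from h import *
snap('scene','s6.png');snap('top','t6.png');plan(.6004,.1045,.1975,166.5);
s=cv2.imread('pics/s6.png')
t=cv2.imread('pics/t6.png')
a=cv2.resize(s[90:230,230:370],None,fx=4,fy=4,interpolation=2)
b=cv2.resize(t[130:220,160:250],(230,230));cv2.imwrite('pics/sc6.png',np.hstack([a,np.vstack([b,np.zeros((330,230,3),np.uint8)])]))
```

```text
t 11.7 pos [0.6006 0.1046 0.1997] yaw 166.58 tilt [ 0.0016 -0.    ] q6 -77.8 F [-0.6 -0.1  0.7] w 0.0854
shift tool [ 0.0002 -0.0001  0.0022] norm 0.0022
rz total 0.0014
```

View pics/sc6.png

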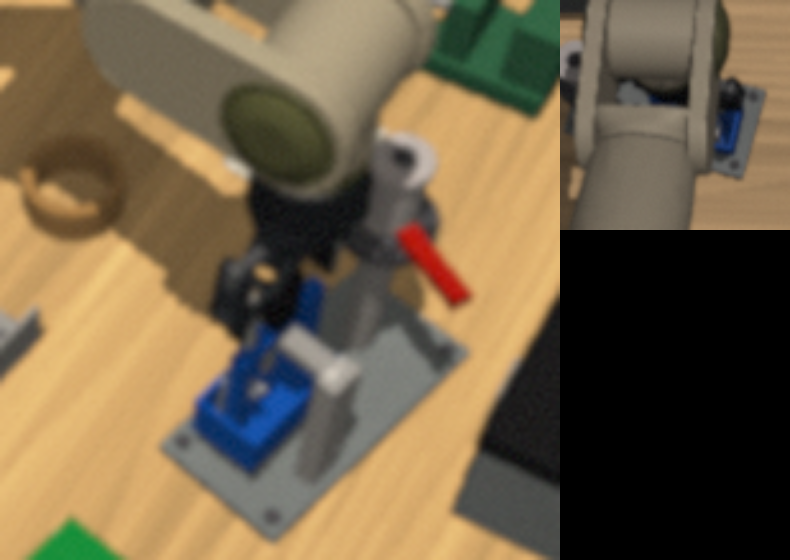

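Request:
{"fn": "play_rows", "kwargs": {
  "commands": [
    {"grip": 1, "x": 0, "y": 0, "z": 0, "rx": 0, "ry": 0, "rz": 0},
    {"grip": 1, "x": 0, "y": 0, "z": 0, "rx": 0, "ry": 0, "rz": 0},
    {"grip": 1, "x": 0, "y": 0, "z": 0, "rx": 0, "ry": 0, "rz": 0},
    {"grip": 1, "x": 0, "y": 0, "z": 0, "rx": 0, "ry": 0, "rz": 0},
    {"grip": 1, "x": 0, "y": 0, "z": 0, "rx": 0, "ry": 0, "rz": 0},
    {"grip": 1, "x": 0, "y": 0, "z": 0, "rx": 0, "ry": 0, "rz": 0},
    {"grip": 1, "x": 0, "y": 0, "z": 0, "rx": 0, "ry": 0, "rz": 0},
    {"grip": 1, "x": 0, "y": 0, "z": 0, "rx": 0, "ry": 0, "rz": 0}
  ],
  "squeeze": 60
}}

```text
time_s: 12.7
position: [0.6005, 0.1046, 0.1992]
tool_rot: [[-0.973, 0.232, 0.001], [0.232, 0.973, 0.0], [-0.001, 0.0, -1.0]]
ft_force: [-0.3, 2.5, 5.0]
grip_width: 0.0255
```

Run:
```python
from h import *
plan(.6004,.1045,.1975,166.5)
```

```text
t 12.7 pos [0.6005 0.1046 0.1992] yaw 166.58 tilt [0.0008 0.0002] q6 -77.8 F [-0.3  2.5  5. ] w 0.0255
shift tool [ 0.     -0.0001  0.0017] norm 0.0017
rz total 0.0014
```

Request:
{"fn": "play_rows", "kwargs": {
  "commands": [
    {"grip": 1, "x": 0, "y": 0, "z": -0.005, "rx": 0, "ry": 0, "rz": 0},
    {"grip": 1, "x": 0, "y": 0, "z": -0.01, "rx": 0, "ry": 0, "rz": 0},
    {"grip": 1, "x": 0, "y": 0, "z": -0.01, "rx": 0, "ry": 0, "rz": 0},
    {"grip": 1, "x": 0, "y": 0, "z": -0.01, "rx": 0, "ry": 0, "rz": 0},
    {"grip": 1, "x": 0, "y": 0, "z": -0.01, "rx": 0, "ry": 0, "rz": 0},
    {"grip": 1, "x": 0, "y": 0, "z": -0.005, "rx": 0, "ry": 0, "rz": 0},
    {"grip": 1, "x": 0, "y": 0, "z": 0, "rx": 0, "ry": 0, "rz": 0}
  ]
}}

```text
time_s: 13.58
position: [0.6003, 0.1045, 0.2492]
tool_rot: [[-0.973, 0.232, 0.001], [0.232, 0.973, -0.0], [-0.001, 0.0, -1.0]]
ft_force: [0.2, -0.8, -5.9]
grip_width: 0.0253
```

Run:
```python
from h import *
snap('scene','s7.png');plan(.6004,.1045,.1975,166.5);red('s7.png')
s=cv2.imread('pics/s7.png')
cv2.imwrite('pics/sc7.png',cv2.resize(s[90:230,230:370],None,fx=4,fy=4,interpolation=2))
```

```text
t 13.62 pos [0.6002 0.1045 0.2487] yaw 166.58 tilt [-0.0003  0.    ] q6 -77.8 F [-0.3 -0.5 -5.2] w 0.0254
shift tool [-0.0002  0.0001  0.0512] norm 0.0512
rz total 0.0013
s7.png 156 med [0.6777 0.2006 0.191 ] line deg -31.2 from axis deg -31.2
```

View pics/sc7.png

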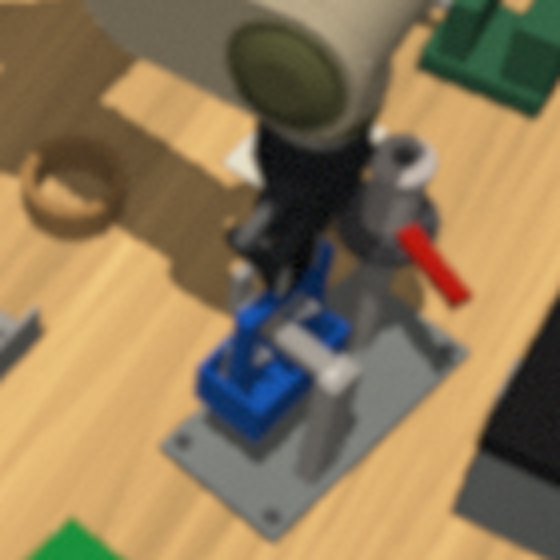

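Request:
{"fn": "play_rows", "kwargs": {
  "commands": [
    {"grip": 1, "x": 0.01, "y": 0, "z": 0, "rx": 0, "ry": 0, "rz": 0},
    {"grip": 1, "x": 0.02, "y": 0, "z": 0, "rx": 0, "ry": 0, "rz": 0},
    {"grip": 1, "x": 0.02, "y": 0, "z": 0, "rx": 0, "ry": 0, "rz": 0},
    {"grip": 1, "x": 0.02, "y": 0, "z": 0, "rx": 0, "ry": 0, "rz": 0},
    {"grip": 1, "x": 0.02, "y": 0, "z": 0, "rx": 0, "ry": 0, "rz": 0},
    {"grip": 1, "x": 0.01, "y": 0, "z": 0, "rx": 0, "ry": 0, "rz": 0},
    {"grip": 1, "x": 0, "y": 0, "z": 0, "rx": 0, "ry": 0, "rz": 0},
    {"grip": 1, "x": 0, "y": 0, "z": 0, "rx": 0, "ry": 0, "rz": 0}
  ]
}}

```text
time_s: 14.62
position: [0.5035, 0.1275, 0.2488]
tool_rot: [[-0.973, 0.232, 0.0], [0.232, 0.973, -0.0], [-0.0, 0.0, -1.0]]
ft_force: [-0.1, -0.7, -4.5]
grip_width: 0.0251
```

Run:
```python
from h import *
snap('scene','s8.png');snap('top','t8.png');plan(.5425,-.117,.24,169);red('s8.png')
for f in ('t8.png','s8.png'):
    im={k:(v.item() if v.ndim==0 else v) for k,v in np.load('pics/'+f+'.npz').items()}
    Q=cloud(im); hs=cv2.cvtColor(im['color'],cv2.COLOR_BGR2HSV)
    m=(abs(hs[...,0].astype(int)-65)<15)&(hs[...,1]>90)&(np.hypot(Q[...,0]-.54,Q[...,1]+.115)<.12)&(Q[...,2]<.015)
    print(f,m.sum(),cv2.minAreaRect(Q[m][:,:2].astype(np.float32)*1000),cv2.minAreaRect(np.argwhere(m)[:,::-1].astype(np.float32)))
    b=im['color'].astype(int); m=(b[...,0]>1.5*b[...,2])&(b[...,0]>1.3*b[...,1])&(np.hypot(Q[...,0]-.5,Q[...,1]-.12)<.1)
    for lo,hi in((.10,.125),(.13,.15),(.2,.24)):
        k=m&(Q[...,2]>lo)&(Q[...,2]<hi)
        if k.sum()>6: print(lo,k.sum(),cv2.minAreaRect(Q[k][:,:2].astype(np.float32)*1000),np.median(Q[k][:,2]))
s=cv2.imread('pics/s8.png')
cv2.imwrite('pics/sc8.png',cv2.resize(s[90:260,200:370],None,fx=3.5,fy=3.5,interpolation=2))
```

```text
t 14.72 pos [0.5035 0.1275 0.2487] yaw 166.56 tilt [ 0. -0.] q6 -75.4 F [-0.3 -0.8 -4.8] w 0.0254
shift tool [-0.0948 -0.2287  0.0087] norm 0.2477
rz total -0.0427
s8.png 154 med [0.6774 0.1999 0.1915] line deg -31.6 from axis deg -31.9
t8.png 959 ((541.4287109375, -115.5273208618164), (126.82953643798828, 96.77104187011719), 79.0308609008789) ((277.8052978515625, 198.8344268798828), (35.93674087524414, 26.75879669189453), 11.768289566040039)
0.1 41 ((503.8857421875, 126.17825317382812), (106.91739654541016, 54.61769104003906), 75.83122253417969) 0.11279133663675034
0.13 79 ((502.1316223144531, 128.25027465820312), (108.41651153564453, 63.250919342041016), 78.0741958618164) 0.13832852665924644
0.2 19 ((489.1156005859375, 85.63575744628906), (10.51424789428711, 18.645097732543945), 21.92026138305664) 0.22071450357293831
s8.png 1050 ((541.982421875, -117.17975616455078), (126.03935241699219, 95.88246154785156), 79.4256591796875) ((245.00003051757812, 241.50003051757812), (27.577163696289062, 38.890872955322266), 45.0)
0.1 195 ((506.1037292480469, 123.66741943359375), (108.78416442871094, 62.70655822753906), 78.2392578125) 0.11165082417827965
0.13 161 ((506.0990295410156, 125.41630554199219), (112.66716003417969, 62.70310974121094), 78.34943389892578) 0.136798195663965
0.2 146 ((506.3233947753906, 125.35208129882812), (102.52625274658203, 16.16362190246582), 76.55155181884766) 0.22096738310514208
```

View pics/sc8.png

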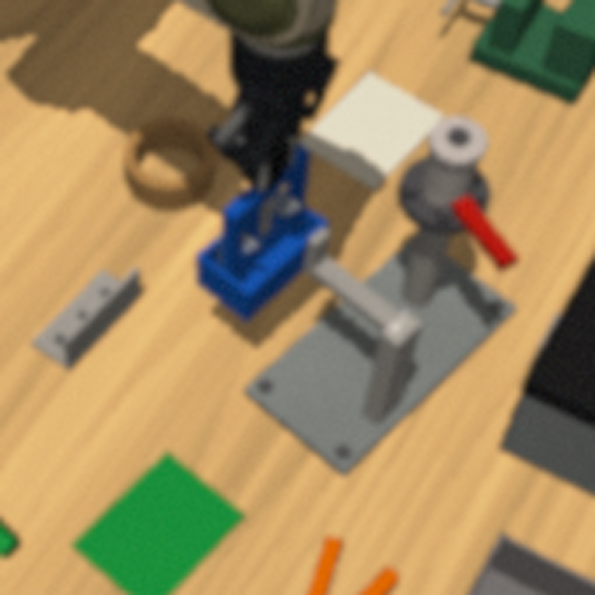

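Request:
{"fn": "play_rows", "kwargs": {
  "commands": [
    {"grip": 1, "x": 0, "y": -0.015, "z": 0, "rx": 0, "ry": 0, "rz": 0},
    {"grip": 1, "x": 0, "y": -0.03, "z": 0, "rx": 0, "ry": 0, "rz": 0},
    {"grip": 1, "x": 0, "y": -0.035, "z": 0, "rx": 0, "ry": 0, "rz": 0},
    {"grip": 1, "x": -0.015, "y": -0.035, "z": 0, "rx": 0, "ry": 0, "rz": 0},
    {"grip": 1, "x": -0.02, "y": -0.035, "z": 0, "rx": 0, "ry": 0, "rz": 0},
    {"grip": 1, "x": -0.02, "y": -0.033, "z": 0, "rx": 0, "ry": 0, "rz": 0},
    {"grip": 1, "x": -0.02, "y": -0.03, "z": 0, "rx": 0, "ry": 0, "rz": 0},
    {"grip": 1, "x": -0.018, "y": -0.015, "z": 0, "rx": 0, "ry": 0, "rz": 0},
    {"grip": 1, "x": 0, "y": 0, "z": 0, "rx": 0, "ry": 0, "rz": -0.032},
    {"grip": 1, "x": 0, "y": 0, "z": 0.015, "rx": 0, "ry": 0, "rz": 0},
    {"grip": 1, "x": 0, "y": 0, "z": 0.02, "rx": 0, "ry": 0, "rz": 0},
    {"grip": 1, "x": 0, "y": 0, "z": 0, "rx": 0, "ry": 0, "rz": 0}
  ]
}}

```text
time_s: 16.23
position: [0.5395, -0.1153, 0.2127]
tool_rot: [[-0.98, 0.2, -0.003], [0.2, 0.98, 0.001], [0.003, 0.001, -1.0]]
ft_force: [0.4, 0.0, -4.8]
grip_width: 0.0249
```

Request:
{"fn": "play_rows", "kwargs": {
  "commands": [
    {"grip": 1, "x": 0, "y": 0, "z": 0, "rx": 0, "ry": 0, "rz": 0}
  ]
}}

```text
time_s: 16.35
position: [0.5406, -0.1157, 0.2147]
tool_rot: [[-0.98, 0.201, 0.001], [0.201, 0.98, -0.001], [-0.001, -0.0, -1.0]]
ft_force: [-0.7, -0.8, -4.8]
grip_width: 0.0256
```

```bash
cat > c.py <<'E'
from h import *
import sys
n=sys.argv[1]
snap('scene','s%s.png'%n);snap('top','t%s.png'%n);plan(.541,-.116,.1585,168.4)
for f in ('t%s.png'%n,'s%s.png'%n):
    im={k:(v.item() if v.ndim==0 else v) for k,v in np.load('pics/'+f+'.npz').items()}
    Q=cloud(im)
    b=im['color'].astype(int); m=(b[...,0]>1.5*b[...,2])&(b[...,0]>1.3*b[...,1])&(np.hypot(Q[...,0]-.54,Q[...,1]+.117)<.1)
    zz=Q[m][:,2]; print(f,m.sum(),'z pct',np.percentile(zz,[1,10,50,90,99]).round(4))
    k=m; print(cv2.minAreaRect(Q[k][:,:2].astype(np.float32)*1000))
s=cv2.imread('pics/s%s.png'%n);t=cv2.imread('pics/t%s.png'%n)
a=cv2.resize(s[170:300,190:320],(400,400),interpolation=2);b=cv2.resize(t[150:250,230:330],(400,400),interpolation=2)
cv2.imwrite('pics/sc%s.png'%n,np.hstack([a,b]))
E
python3 c.py 9
```

```text
t 16.45 pos [ 0.5408 -0.1157  0.2148] yaw 168.42 tilt [ 0.0015 -0.0007] q6 -102.8 F [-1.2  0.3 -4. ] w 0.0251
shift tool [-0.0002 -0.0002  0.0563] norm 0.0563
rz total 0.0004
t9.png 153 z pct [0.0614 0.0647 0.1912 0.348  0.359 ]
((530.7161254882812, -105.27411651611328), (95.3504638671875, 53.50660705566406), 76.63811492919922)
s9.png 860 z pct [0.0605 0.0631 0.0942 0.1868 0.2044]
((543.6561889648438, -118.16197204589844), (111.57119750976562, 61.424930572509766), 79.552734375)
```

View pics/sc9.png

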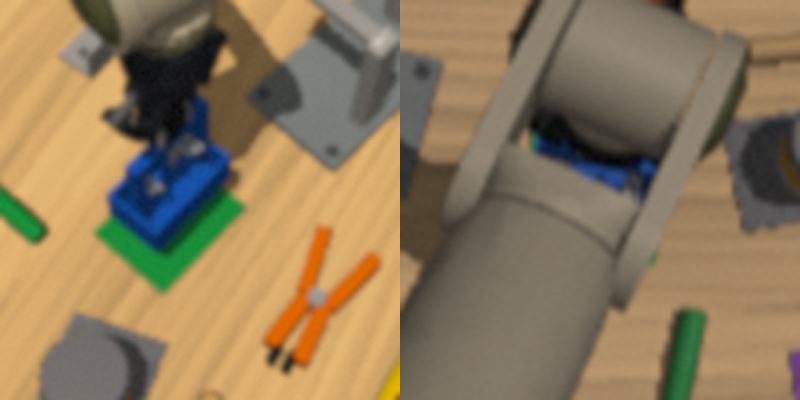

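Request:
{"fn": "play_rows", "kwargs": {
  "commands": [
    {"grip": 1, "x": 0, "y": 0, "z": 0.015, "rx": 0, "ry": 0, "rz": 0},
    {"grip": 1, "x": 0, "y": 0, "z": 0.015, "rx": 0, "ry": 0, "rz": 0},
    {"grip": 1, "x": 0, "y": 0, "z": 0.012, "rx": 0, "ry": 0, "rz": 0},
    {"grip": 1, "x": 0, "y": 0, "z": 0.006, "rx": 0, "ry": 0, "rz": 0},
    {"grip": 1, "x": 0, "y": 0, "z": 0.003, "rx": 0, "ry": 0, "rz": 0},
    {"grip": 1, "x": 0, "y": 0, "z": 0, "rx": 0, "ry": 0, "rz": 0},
    {"grip": 1, "x": 0, "y": 0, "z": 0, "rx": 0, "ry": 0, "rz": 0}
  ]
}}

```text
time_s: 17.32
position: [0.5407, -0.1157, 0.1632]
tool_rot: [[-0.98, 0.201, 0.001], [0.201, 0.98, -0.0], [-0.001, -0.0, -1.0]]
ft_force: [0.0, 0.5, -3.8]
grip_width: 0.0253
```

Request:
{"fn": "play_rows", "kwargs": {
  "commands": [
    {"grip": 1, "x": 0, "y": 0, "z": 0.002, "rx": 0, "ry": 0, "rz": 0},
    {"grip": 1, "x": 0, "y": 0, "z": 0.0015, "rx": 0, "ry": 0, "rz": 0},
    {"grip": 1, "x": 0, "y": 0, "z": 0, "rx": 0, "ry": 0, "rz": 0},
    {"grip": 1, "x": 0, "y": 0, "z": 0, "rx": 0, "ry": 0, "rz": 0}
  ]
}}

```text
time_s: 17.82
position: [0.5406, -0.1157, 0.1594]
tool_rot: [[-0.98, 0.201, 0.0], [0.201, 0.98, -0.0], [-0.0, -0.0, -1.0]]
ft_force: [-0.5, 0.8, -5.0]
grip_width: 0.0256
```

```bash
python3 c.py 10
```

```text
t 17.93 pos [ 0.5406 -0.1157  0.1594] yaw 168.41 tilt [ 0.0001 -0.    ] q6 -102.8 F [ 0.8  0.1 -4.3] w 0.0255
shift tool [-0.0005 -0.0002  0.0009] norm 0.001
rz total 0.0002
t10.png 45 z pct [0.0496 0.1262 0.2003 0.3005 0.363 ]
((530.5331420898438, -114.85620880126953), (71.54177856445312, 55.3704948425293), 55.04533004760742)
s10.png 772 z pct [0.0042 0.0076 0.0401 0.1328 0.1635]
((547.0625, -108.26856994628906), (132.37619018554688, 64.50745391845703), 77.64500427246094)
```

Still hanging about 1 mm above the pad. I'll step down in small moves until it makes contact.

Request:
{"fn": "play_rows", "kwargs": {
  "commands": [
    {"grip": 1, "x": 0, "y": 0, "z": 0.0008, "rx": 0, "ry": 0, "rz": 0},
    {"grip": 1, "x": 0, "y": 0, "z": 0, "rx": 0, "ry": 0, "rz": 0},
    {"grip": 1, "x": 0, "y": 0, "z": 0, "rx": 0, "ry": 0, "rz": 0}
  ]
}}

```text
time_s: 18.3
position: [0.5405, -0.1156, 0.1585]
tool_rot: [[-0.98, 0.201, -0.0], [0.201, 0.98, -0.0], [0.0, -0.0, -1.0]]
ft_force: [-0.2, 0.5, -5.1]
grip_width: 0.0253
```

Request:
{"fn": "play_rows", "kwargs": {
  "commands": [
    {"grip": 1, "x": 0, "y": 0, "z": 0.0006, "rx": 0, "ry": 0, "rz": 0},
    {"grip": 1, "x": 0, "y": 0, "z": 0, "rx": 0, "ry": 0, "rz": 0},
    {"grip": 1, "x": 0, "y": 0, "z": 0, "rx": 0, "ry": 0, "rz": 0}
  ]
}}

```text
time_s: 18.68
position: [0.5407, -0.1156, 0.1583]
tool_rot: [[-0.98, 0.201, 0.001], [0.201, 0.98, -0.0], [-0.001, -0.0, -1.0]]
ft_force: [-0.3, 1.7, 1.2]
grip_width: 0.0252
```

Request:
{"fn": "play_rows", "kwargs": {
  "commands": [
    {"grip": -1, "x": 0, "y": 0, "z": 0, "rx": 0, "ry": 0, "rz": 0},
    {"grip": -1, "x": 0, "y": 0, "z": 0, "rx": 0, "ry": 0, "rz": 0},
    {"grip": -1, "x": 0, "y": 0, "z": 0, "rx": 0, "ry": 0, "rz": 0},
    {"grip": -1, "x": 0, "y": 0, "z": 0, "rx": 0, "ry": 0, "rz": 0},
    {"grip": -1, "x": 0, "y": 0, "z": 0, "rx": 0, "ry": 0, "rz": 0},
    {"grip": -1, "x": 0, "y": 0, "z": 0, "rx": 0, "ry": 0, "rz": 0},
    {"grip": -1, "x": 0, "y": 0, "z": -0.02, "rx": 0, "ry": 0, "rz": 0},
    {"grip": -1, "x": 0, "y": 0, "z": -0.04, "rx": 0, "ry": 0, "rz": 0},
    {"grip": -1, "x": 0, "y": 0, "z": -0.05, "rx": 0, "ry": 0, "rz": 0},
    {"grip": -1, "x": 0, "y": 0, "z": -0.05, "rx": 0, "ry": 0, "rz": 0},
    {"grip": -1, "x": 0, "y": 0, "z": 0, "rx": 0, "ry": 0, "rz": 0}
  ]
}}

```text
time_s: 20.05
position: [0.5413, -0.1159, 0.3217]
tool_rot: [[-0.98, 0.201, 0.007], [0.201, 0.98, -0.003], [-0.008, -0.002, -1.0]]
ft_force: [0.3, 0.2, 0.7]
grip_width: 0.0852
```

Request:
{"fn": "play_rows", "kwargs": {
  "commands": [
    {"grip": -1, "x": 0.05, "y": 0, "z": 0, "rx": 0, "ry": 0, "rz": 0},
    {"grip": -1, "x": 0.05, "y": 0, "z": 0, "rx": 0, "ry": 0, "rz": 0},
    {"grip": -1, "x": 0.05, "y": 0, "z": 0, "rx": 0, "ry": 0, "rz": 0},
    {"grip": -1, "x": 0, "y": 0.05, "z": 0, "rx": 0, "ry": 0, "rz": 0},
    {"grip": -1, "x": 0, "y": 0.05, "z": 0, "rx": 0, "ry": 0, "rz": 0},
    {"grip": -1, "x": 0, "y": 0.05, "z": 0, "rx": 0, "ry": 0, "rz": 0},
    {"grip": -1, "x": 0, "y": 0, "z": 0, "rx": 0, "ry": 0, "rz": 0},
    {"grip": -1, "x": 0, "y": 0, "z": 0, "rx": 0, "ry": 0, "rz": 0}
  ]
}}

```text
time_s: 21.05
position: [0.4235, 0.0612, 0.3173]
tool_rot: [[-0.98, 0.201, -0.001], [0.201, 0.98, -0.0], [0.001, -0.0, -1.0]]
ft_force: [1.0, -0.5, 0.1]
grip_width: 0.0854
```

```bash
cat > d.py <<'E'
from h import *
snap('scene','s11.png');snap('top','t11.png');plan(.541,-.116,.1585,168.4); red('s11.png');red('t11.png')
for f in ('t11.png','s11.png'):
    im={k:(v.item() if v.ndim==0 else v) for k,v in np.load('pics/'+f+'.npz').items()}
    Q=cloud(im); hs=cv2.cvtColor(im['color'],cv2.COLOR_BGR2HSV)
    b=im['color'].astype(int); nr=np.hypot(Q[...,0]-.54,Q[...,1]+.117)<.1
    m=(b[...,0]>1.5*b[...,2])&(b[...,0]>1.3*b[...,1])&nr
    for lo,hi in((.035,.06),(.12,.145)):
        k=m&(Q[...,2]>lo)&(Q[...,2]<hi)
        if k.sum()>5:print(f,lo,k.sum(),cv2.minAreaRect(Q[k][:,:2].astype(np.float32)*1000),np.median(Q[k][:,2]))
    k=nr&(Q[...,2]>.18)&(Q[...,2]<.2)
    if k.sum()>5:print('stem',k.sum(),cv2.minAreaRect(Q[k][:,:2].astype(np.float32)*1000),np.median(Q[k][:,2]))
    m=(abs(hs[...,0].astype(int)-65)<15)&(hs[...,1]>90)&(np.hypot(Q[...,0]-.54,Q[...,1]+.115)<.12)&(Q[...,2]<.015)
    print('pad',m.sum(),cv2.minAreaRect(Q[m][:,:2].astype(np.float32)*1000))
s=cv2.imread('pics/s11.png');t=cv2.imread('pics/t11.png')
a=cv2.resize(s[100:300,190:390],(400,400),interpolation=2);b=cv2.resize(t[130:260,150:330],(400,289),interpolation=2)
cv2.imwrite('pics/sc11.png',np.hstack([a,np.vstack([b,np.zeros((111,400,3),np.uint8)])]))
E
python3 d.py
```

```text
t 21.15 pos [0.4236 0.0605 0.3176] yaw 168.32 tilt [-0.0007 -0.0001] q6 -86.1 F [ 0.3 -0.   0.3] w 0.0851
shift tool [-0.1508 -0.1491  0.159 ] norm 0.265
rz total -0.0013
s11.png 154 med [0.6783 0.2008 0.1914] line deg -31.0 from axis deg -30.7
t11.png 126 med [0.6816 0.201  0.1918] line deg -27.6 from axis deg -28.9
t11.png 0.035 153 ((539.7447509765625, -112.93272399902344), (108.33332824707031, 65.02716064453125), 80.39874267578125) 0.04753128560848974
t11.png 0.12 120 ((538.5731811523438, -112.85447692871094), (97.97334289550781, 16.657482147216797), 80.51470947265625) 0.1324949712074961
stem 51 ((539.6372680664062, -113.74310302734375), (25.379131317138672, 17.75018310546875), 80.43649291992188) 0.18727941629743738
pad 245 ((541.7401123046875, -115.48348236083984), (126.90465545654297, 97.07101440429688), 78.74412536621094)
s11.png 0.035 191 ((541.9017333984375, -117.75071716308594), (110.06999969482422, 65.47718048095703), 80.94448852539062) 0.04647114474557168
s11.png 0.12 144 ((542.9724731445312, -118.01213073730469), (98.39285278320312, 14.86404037475586), 80.94379425048828) 0.13163646203856616
stem 62 ((541.8905639648438, -118.35126495361328), (24.73568344116211, 18.23811912536621), 81.63081359863281) 0.18681092835186908
pad 270 ((542.6311645507812, -117.73856353759766), (125.73737335205078, 92.78079223632812), 78.55842590332031)
```

View pics/sc11.png

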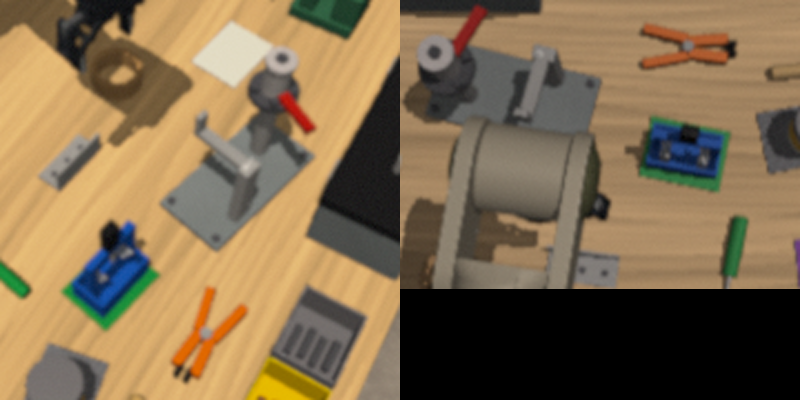

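Run:
```python
from rig import order; print(order.close_job())
```

```text
the job is handed in; nothing more can be done
None
```

I freed the caddy from its travel lock and set it down upright on the green pad. I handed the job in at about 21 s of the 54 s allowed.

- **Lock:** I lifted the spring collar about 19.5 mm, turned it about 74° counter-clockwise, lowered it and let go. Afterwards the keeper arm was back at its rest height, 0.191 m, about 73° round from where it started, and clear of the caddy.
- **Unhooking:** I lifted the caddy about 50 mm, drew it 100 mm off on the tip side, and lowered it until it touched the pad before opening the gripper.
- **Placing:** The last pictures show the caddy upright. It is about 1–3 mm from the pad's middle and about 1.5–2.5° off square. The two cameras differ from each other by 2–5 mm.
- **Other things and forces:** The arm was clear of everything, and I saw nothing else moved in the last pictures, though I did not measure the other items again. The force readings I saw stayed below about 15 N.
- **Unexplained reading:** The gripper read 46 mm on the 42 mm collar sleeve. I did not find out why, but it held through the lift and the turn.

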